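# Lever the bench vise up on its lift post and pin it

## Task

The bench vise on the counter stands too low. With the pry bar that is already set over the wooden block and under its base plate, lever the vise up to the stop of its lift post; it stays there when you let go of the bar. Then pull the quick-release pin out of its parking hole and push it fully home through the socket boss into the post, so that the vise is pinned at the raised height, and leave the other things on the counter where they are.

Things in the scene. Friction and masses are not known exactly. Their poses are not given: they have to be found in the camera images.
- stand: Fixed lift stand: steel flange 150 x 150 x 10 mm on the counter, square socket tube 60 x 60 mm, up to 92 mm. Origin: on the counter, under the tube's centre; z up. A bored boss stands on its +x face (away from the robot), a parking lug beside it at +y; the bar comes in from -y. Vise parts reach 38 mm either side of its centre in x and up to 225 mm above the counter.
- vise: Small blue bench vise, about 3.6 kg, on a base plate 70 (x) x 190 (y) x 12 mm and a post sliding up and down in the socket. Axes as the stand. Origin: centre of the plate's underside, at 94 mm when down, 116 mm at the upper stop. The post is stiff and stays where left (about 77 N raise it). Its 16 mm cross hole lines up with the socket hole at the stop, or up to 2 mm short of it.
- bar: Steel pry bar, 24 mm wide, 11 mm thick, 390 mm long, 0.8 kg. Its toe lies under the -y end of the base plate; its shaft rests on the block's crest and climbs away from the vise at 14 degrees. Origin: on its underside where it bears on the block, 85 mm up. At the start its axes are level, +y towards the vise. It turns about 18 degrees about its x axis as the vise rises to the stop.
- bar_end (a point): Middle of the top face of the bar's raised rubber grip, 30 mm short of the free end; 279 mm out (along the bar's -y) and 81 mm above the bar's origin at the start, 165 mm above the counter. Pressed down with 14 to 22 N it sinks 85 to 95 mm, in an arc about the bar's origin, to bring the vise to its stop; then the force rises steeply.
- block: Wooden fulcrum block, base 100 mm (x) x 80 mm (y), 85 mm high, with sloping sides and a rounded crest along its x. Loose. Origin: centre of its underside.
- pin: Quick-release pin, level along the stand's x in the parking hole. Along its -x a steel shank, 12 mm diameter, 46 mm long, the last 8 mm tapered; shoulder disc of 26 mm diameter, 4 mm thick; then a barrel handle of 20 mm diameter, 4 to 55 mm along +x. Origin: on the axis, at the shoulder face that meets the boss. A spring ball holds it in either bore (about 5 to 15 N). May droop 2 degrees. 0.11 kg.
- pin_grip (a point): Point on the axis of the pin's handle to grip it, 38 mm from the origin on the pin's +x side.
- park_hole (a point): Centre of the mouth of the parking hole (14 mm bore, along the stand's x axis), at (50, 58, 56) mm in the stand's frame. The pin is drawn out along the stand's +x.
- socket_hole (a point): Centre of the mouth of the hole through the socket boss (14 mm bore, 2 mm chamfer, along the stand's x axis), at (50, 0, 56) mm in the stand's frame: same height and same face as the parking hole, 58 mm from it towards -y. The pin goes in along the stand's -x until its shoulder meets this face.
- hammer: Bystander: hammer lying on the counter, far side of the bar.
- wrench: Bystander: wrench lying flat on the counter, under the raised shaft of the bar.
- screwdriver: Bystander: screwdriver lying on the counter, 17 to 20 cm from the stand's centre on its +y side.
- tape: Bystander: roll of tape lying flat, 96 mm wide, 25 mm high, on the far side near the block.
- jar: Bystander: glass jar, 85 mm high, near the far edge.
- paint_can: Bystander: small paint can, 120 mm high, near the far edge.
- detergent: Bystander: white detergent bottle, 210 mm high, at the left.
Not all that is in view belongs to the job. Of the things that look like the pin, the smallest one is meant.

How it is judged:
By the outcome, as a careful person would: the job done as asked, in the order asked, and still so for the second after the job is handed in, with the robot touching nothing.
It also fails if it takes over 54 s, if anything falls off the work surface, if the arm or the gripper's body presses on something with over 40 N, if the wrist force passes 120 N, or if a joint passes its speed limit or range.

## Robot

A 6-joint arm with a two-finger parallel gripper is mounted at the origin on the work surface. World frame = base frame: x ahead of the robot, y to its left, z up, the work surface at z = 0. Lengths are in m, angles in rad, forces in N, time in s.
With the tool pointing down it reaches from about 0.4 to 0.825 m from the base axis. Payload 7 kg.
Tool frame: the origin (TCP) lies between the finger pads; the fingertips stand 14 mm ahead of it and the grasp point (between the pads) lies 5 mm behind it; z points along the fingers, y is the line along which they close (so a half turn about z gives the same grasp; the last joint's range is limited). The gripper opens to 85 mm and grips with 20 to 120 N. Pads are 22 mm wide; open, the fingers measure 114 mm over their backs; the gripper's body (76 mm by 85 mm) begins 54 mm behind the grasp point. The pads swing forward as they close: fully open they stand 13 mm farther back than shut.
Start: joints at [-0.923, 0.359, 0.012, 0, -1.224, -0.288], TCP at [0.238, -0.632, 0.245] pointing down, gripper open.
Joint ranges: [-3.07, 3.07], [-1.43, 2.12], [-1.02, 1.25], [-3.03, 1.67], [-3.05, -0], [-3.03, 3.03]. Speed limits (rad/s): [2.39, 2.39, 3.01, 3.14, 3.14, 3.14].

## Interface

Orientations are given as [roll, pitch, yaw] about the fixed x, y, z axes, in that order (R = Rz(yaw) Ry(pitch) Rx(roll)).
In Python, from workcell import robot gives the robot as it stands.
- The arm moves only by the shell command python3 -m creep 'ROWS' [FORCE]. ROWS is JSON, a list of rows, each an object with "fingers": the closure in counts, from 0 (fully open) to 255 (shut); "linear": the shift along the tool's x, y, z in m, a list of three; "turn": the turn about the tool's z in degrees. A call has 1 to 12 rows; each row shifts and turns the commanded pose from where the row before left it, along the tool's axes as they then stand; what a row does not reach is not made up. A row lasts 1/10 s, in which the tool goes at most 50 mm and 8.59 degrees, less where a joint would pass 70% of its speed; a pose out of reach is approached as far as the arm can. A call with a gripper value outside its range is refused whole. The fingers move at their own pace and stop on an object; FORCE is the grip in N (left out, the last holds). Time passes only in rows, so rows that do not move let the fingers close. It gives the time, the measured TCP pose, the force, the opening and the grip force at its end, in the units of the state.
- robot.observe(): the state, without advancing time (a new reading comes with each control period).
- robot.camera(name): name is "scene" or "top"; returns a dict with "image" (384x512x3 uint8, blue, green, red), "fx", "fy", "cx", "cy" (pixels), "cam_to_world" (4x4, takes a point from camera to world coordinates). Camera axes: x right, y down, z forward; pixel columns grow to the right and rows downward; lengths in m; the calibration is good to about 2 mm. A picture is of the moment at which its call begins. There is no depth.
- robot.finish_job(): hands the job in; it is judged then, once.
The state is a dict: "time": time; "joint_positions": joint angles; "qvel": joint speeds; "effort": joint torques, N m; "ee_pos": TCP position; "tool_rot": TCP orientation; "ft_force": force on the tool from outside, world axes, zero at the start; "moment": the same for the moment, N m; "finger_gap": finger opening in m; "gripper_force": force on a finger pad.
Only numpy, scipy, OpenCV 4.12 (cv2) and the standard library are available. Lean on these libraries where they do the work, as an engineer would, in place of code of your own. Each camera call takes 0.05 s, during which the arm holds its last target. There are 200 camera calls.

## Working session

There is one attempt and no reset: what is moved stays moved. The work goes in short steps, Python scripts to look and compute and a shell command to move; the robot and the scene stay as the last step left them, time stands still between calls to the robot, and variables do not carry over. Pictures are saved under pics/ and viewed, at most 11 in all, crops included, and the job is handed in when it is done.

```bash
mkdir -p pics; ls; python3 - <<'E'
from workcell import robot
import cv2,numpy as np
for n in("scene","top"):
    c=robot.camera(n); cv2.imwrite(f"pics/{n}0.png",c["image"]); print(n,c["fx"],c["fy"],c["cx"],c["cy"],np.round(c["cam_to_world"],4).tolist())
s=robot.observe()
print({k:np.round(v,3).tolist() for k,v in s.items()})
E
```

```text
pics
scene 432.5765255235261 432.5765255235261 250.05325969562693 192.99409602518705 [[-0.3797, 0.6589, -0.6493, 1.3622], [0.925, 0.2819, -0.2548, 0.3287], [0.0151, -0.6974, -0.7165, 1.0265], [0.0, 0.0, 0.0, 1.0]]
top 432.7920489113704 432.7920489113704 258.22419558420063 190.8863668836875 [[0.0056, -0.9982, 0.0592, 0.4644], [-0.9998, -0.0045, 0.0183, 0.0072], [-0.018, -0.0593, -0.9981, 1.4295], [0.0, 0.0, 0.0, 1.0]]
{'time': 0.1, 'joint_positions': [-0.923, 0.359, 0.011, -0.0, -1.224, -0.288], 'qvel': [-0.001, -0.001, 0.003, -0.001, -0.001, -0.001], 'effort': [-0.002, -58.477, 29.411, 6.955, -0.003, -0.0], 'ee_pos': [0.237, -0.631, 0.244], 'tool_rot': [3.14, -0.0, -2.782], 'ft_force': [-0.037, -1.065, -0.445], 'moment': [-0.04, -0.016, -0.018], 'gripper_force': 0.0, 'finger_gap': 0.086}
```

View pics/scene0.png

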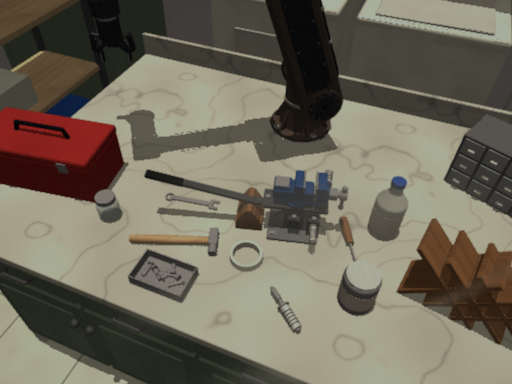

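View pics/top0.png

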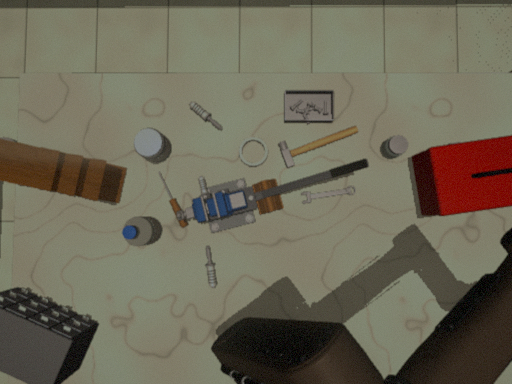

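The scene view shows the arm, the vise at (300,200), the bar running to its grip at (165,178), and a loose pin at (285,308). The top view shows the vise at (215,207), the bar grip at (350,168), loose decoy pins at (206,115) and (211,267), and the parked pin near (203,185). I'll zoom in.

```bash
python3 - <<'E'
import cv2,numpy as np
a=cv2.imread("pics/scene0.png")[160:255,230:360]; b=cv2.imread("pics/top0.png")[155:245,160:290]
f=lambda i:cv2.convertScaleAbs(cv2.resize(i,(780,int(780/130*i.shape[0])),interpolation=cv2.INTER_CUBIC),alpha=1.5)
A,B=f(a),f(b); cv2.imwrite("pics/zs.png",A);cv2.imwrite("pics/zt.png",B)
E
```

```text
(no output)
```

View pics/zs.png

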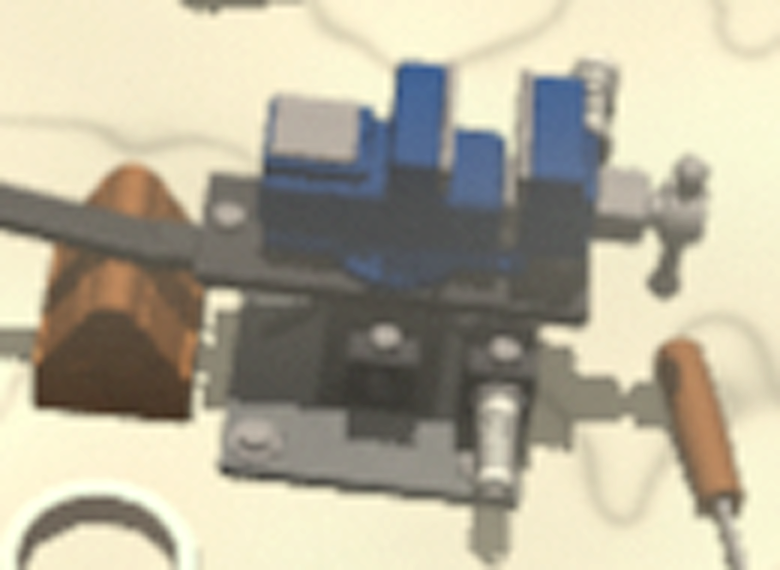

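View pics/zt.png

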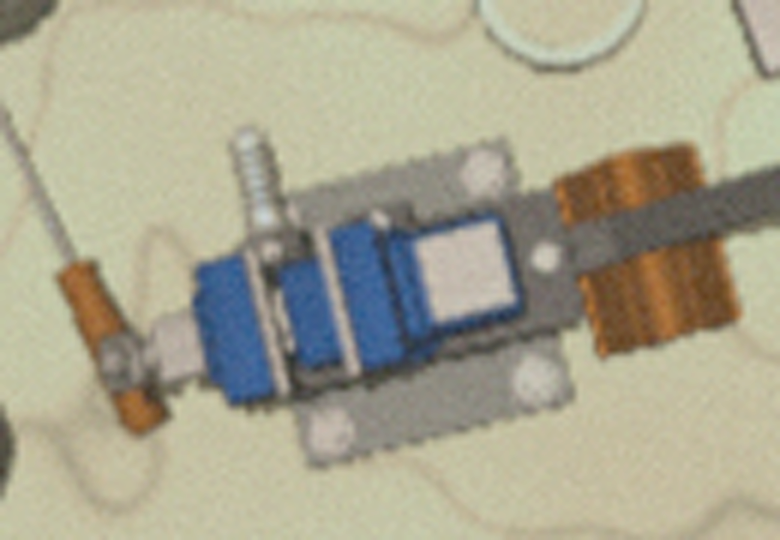

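In the zooms (6x), the flange corners in the top view are at (510,138), (575,400) and (310,465), with the pin handle running from (248,130) to about (268,238). In the scene zoom, the flange's far corners are at (220,470) and (517,505), and the pin handle's end is at (493,487).

```bash
cat >h.py <<'E'
import numpy as np, json
from workcell import robot
K={"scene":(432.58,250.05,192.99,np.array([[-0.3797,0.6589,-0.6493,1.3622],[0.925,0.2819,-0.2548,0.3287],[0.0151,-0.6974,-0.7165,1.0265]])),
"top":(432.79,258.22,190.89,np.array([[0.0056,-0.9982,0.0592,0.4644],[-0.9998,-0.0045,0.0183,0.0072],[-0.018,-0.0593,-0.9981,1.4295]]))}
def ray(n,u,v):
    f,cx,cy,T=K[n]; d=T[:,:3]@np.array([(u-cx)/f,(v-cy)/f,1]); return T[:,3],d
def onz(n,u,v,z):
    o,d=ray(n,u,v); return o+d*(z-o[2])/d[2]
def proj(n,p):
    f,cx,cy,T=K[n]; q=T[:,:3].T@(np.array(p)-T[:,3]); return q[:2]/q[2]*f+[cx,cy]
def tri(a,b):
    (o1,d1),(o2,d2)=ray("top",*a),ray("scene",*b)
    s=np.linalg.lstsq(np.c_[d1,-d2],o2-o1,rcond=None)[0]; p,q=o1+d1*s[0],o2+d2*s[1]; return (p+q)/2,np.linalg.norm(p-q)
tz=lambda u,v:(160+u/6,155+v/6)
sz=lambda u,v:(230+u/6,160+v/6)
E
python3 - <<'E'
from h import *
np.set_printoptions(precision=4,suppress=True)
A=onz("top",*tz(510,138),.01);B=onz("top",*tz(575,400),.01);C=onz("top",*tz(310,465),.01)
D=onz("scene",*sz(220,470),.01);E=onz("scene",*sz(517,505),.01)
print("A+x-y",A,D,"B-x-y",B,"C-x+y",C,"+x+y",E)
print("center",(A+C)/2,(B+E)/2, "len",np.linalg.norm(A-B),np.linalg.norm(C-B))
for p,q in((C,B),(E,D)): 
    d=p-q; print("yaw from y",np.degrees(np.arctan2(-d[0],d[1])))
for p,q in((A,B),(E,C)):
    d=p-q; print("yaw from x",np.degrees(np.arctan2(d[1],d[0])))
print("pin tip",onz("top",*tz(248,128),.056),"scene",onz("scene",*sz(493,490),.056-.008),"shoulder", onz("top",*tz(268,238),.056))
# bar grip masks
import cv2
print("grip end top px guesses")
for n,r in(("top",(310,150,375,190)),("scene",(140,165,190,190))):
    im=cv2.imread(f"pics/{n}0.png"); x0,y0,x1,y1=r; g=im[y0:y1,x0:x1].max(2)
    m=(g<45).astype(np.uint8); nn,l,st,ce=cv2.connectedComponentsWithStats(m); i=1+st[1:,4].argmax()
    ys,xs=np.nonzero(l==i); box=cv2.boxPoints(cv2.minAreaRect(np.c_[xs+x0,ys+y0].astype(np.float32))); print(n,st[i],ce[i]+[x0,y0],box.tolist())
E
```

```text
A+x-y [0.5909 0.077  0.01  ] [0.5959 0.0843 0.01  ] B-x-y [0.4477 0.0405 0.01  ] C-x+y [0.4114 0.1849 0.01  ] +x+y [0.5592 0.2265 0.01  ]
center [0.5012 0.131  0.01  ] [0.5034 0.1335 0.01  ] len 0.1478469509626275 0.14888719921597043
yaw from y 14.0787772964331
yaw from y 14.472112579205142
yaw from x 14.307804837292819
yaw from x 15.744693473775424
pin tip [0.5916 0.2143 0.056 ] scene [0.585  0.2173 0.048 ] shoulder [0.533  0.2029 0.056 ]
grip end top px guesses
top [ 20  10  37  17 283] [348.3074 167.9965] [[329.61083984375, 169.7351531982422], [365.02703857421875, 158.8378448486328], [367.340576171875, 166.3567657470703], [331.92437744140625, 177.2540740966797]]
scene [  5   5  39  16 288] [163.9861 177.7604] [[144.58824157714844, 176.64706420898438], [146.41175842285156, 169.35293579101562], [184.52940368652344, 178.88235473632812], [182.7058868408203, 186.17648315429688]]
```

```bash
python3 - <<'E'
from h import *
np.set_printoptions(precision=4,suppress=True)
e=onz("top",366.2,162.6,.17);n=onz("top",330.8,173.5,.145); print("end",e,"near",n, "L",np.linalg.norm(e-n))
d=(n-e)[:2];print("bar yaw",np.degrees(np.arctan2(-d[0],d[1])))
print("scene end",onz("scene",145.5,173,.17),"near",onz("scene",183.6,182.5,.145))
print("tri end",tri((366.2,162.6),(145.5,173)))
E
```

```text
end [ 0.6231 -0.2839  0.17  ] near [ 0.5933 -0.1847  0.145 ] L 0.10660198424751169
bar yaw 16.698130527283674
scene end [ 0.6301 -0.2831  0.17  ] near [ 0.6    -0.1783  0.145 ]
tri end (array([ 0.6244, -0.2865,  0.1636]), np.float64(0.002285584361293345))
```

Stand is at about (0.502, 0.132) with a yaw of 14.3°, and bar_end is at about (0.618, -0.256, 0.165). I'll start moving now, turning the tool to the stand's axes with the fingers shut.

```bash
python3 -m creep '[{"fingers":255,"linear":[0,0,0],"turn":6.3},{"fingers":255,"linear":[-0.012,0.045,0],"turn":0},{"fingers":255,"linear":[-0.012,0.045,0],"turn":0},{"fingers":255,"linear":[-0.012,0.045,0],"turn":0},{"fingers":255,"linear":[-0.012,0.045,0],"turn":0},{"fingers":255,"linear":[-0.012,0.045,0],"turn":0},{"fingers":255,"linear":[-0.012,0.045,0],"turn":0},{"fingers":255,"linear":[-0.045,0,0],"turn":0},{"fingers":255,"linear":[-0.045,0,0],"turn":0},{"fingers":255,"linear":[-0.045,0,0],"turn":0},{"fingers":255,"linear":[-0.045,0,0],"turn":0},{"fingers":255,"linear":[-0.045,0,0],"turn":0}]' 40
```

```text
time: 1.3
ee_pos: [0.4602, -0.2958, 0.2452]
tool_rot: [3.141, 0.0, -2.891]
ft_force: [0.3, -0.8, 0.0]
finger_gap: 0.0
gripper_force: 0.0
```

```bash
python3 -m creep '[{"fingers":255,"linear":[-0.04,0,0],"turn":0},{"fingers":255,"linear":[-0.04,0,0],"turn":0},{"fingers":255,"linear":[-0.04,0,0],"turn":0},{"fingers":255,"linear":[-0.03,0,0.01],"turn":0},{"fingers":255,"linear":[0,0,0.02],"turn":0},{"fingers":255,"linear":[0,0,0],"turn":0},{"fingers":255,"linear":[0,0,0],"turn":0}]'; python3 - <<'E'
from workcell import robot
import cv2,numpy as np
a=robot.camera("top")["image"][120:210,290:420];b=robot.camera("scene")["image"][90:200,100:230]
cv2.imwrite("pics/p1.png",cv2.convertScaleAbs(np.hstack([cv2.resize(a,None,fx=3,fy=3),cv2.resize(b,(390,270))]),alpha=1.6))
E
```

```text
time: 2.0
ee_pos: [0.6034, -0.2597, 0.215]
tool_rot: [3.141, -0.002, -2.892]
ft_force: [-0.8, 0.4, 1.1]
finger_gap: 0.0001
gripper_force: 0.0
```

View pics/p1.png

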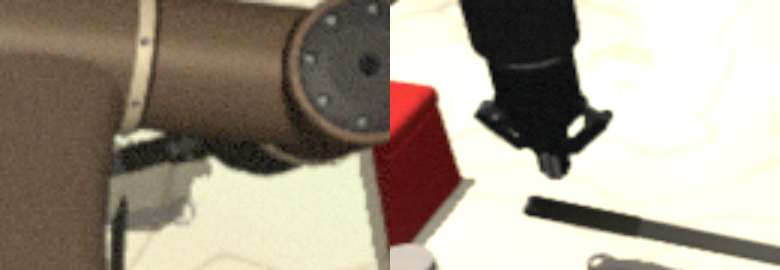

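```bash
python3 -m creep '[{"fingers":255,"linear":[-0.015,0,0.01],"turn":0},{"fingers":255,"linear":[0,0,0.015],"turn":0},{"fingers":255,"linear":[0,0,0.005],"turn":0},{"fingers":255,"linear":[0,0,0.005],"turn":0},{"fingers":255,"linear":[0,0,0.005],"turn":0},{"fingers":255,"linear":[0,0,0.0],"turn":0}]'
```

```text
time: 2.7
ee_pos: [0.6191, -0.2563, 0.1762]
tool_rot: [-3.14, 0.001, -2.891]
ft_force: [-0.3, 0.8, 5.2]
finger_gap: 0.0001
gripper_force: 2.2
```

```bash
python3 -m creep '[{"fingers":255,"linear":[0,-0.0017,0.006],"turn":0},{"fingers":255,"linear":[0,-0.0016,0.006],"turn":0},{"fingers":255,"linear":[0,-0.0014,0.006],"turn":0},{"fingers":255,"linear":[0,-0.0013,0.006],"turn":0},{"fingers":255,"linear":[0,-0.0012,0.006],"turn":0},{"fingers":255,"linear":[0,-0.001,0.006],"turn":0}]';python3 -m creep '[{"fingers":255,"linear":[0,-0.0009,0.006],"turn":0},{"fingers":255,"linear":[0,-0.0008,0.006],"turn":0},{"fingers":255,"linear":[0,-0.0006,0.006],"turn":0},{"fingers":255,"linear":[0,-0.0005,0.006],"turn":0},{"fingers":255,"linear":[0,-0.0004,0.006],"turn":0},{"fingers":255,"linear":[0,0,0],"turn":0}]'
```

```text
time: 3.3
ee_pos: [0.6216, -0.2624, 0.1422]
tool_rot: [-3.142, 0.004, -2.891]
ft_force: [-4.1, 13.8, 16.7]
finger_gap: 0.0
gripper_force: 9.2
time: 3.9
ee_pos: [0.6226, -0.2658, 0.112]
tool_rot: [-3.141, 0.003, -2.891]
ft_force: [-4.4, 9.2, 16.1]
finger_gap: -0.0003
gripper_force: 8.1
```

```bash
python3 -m creep '[{"fingers":255,"linear":[0,0.001,0.005],"turn":0},{"fingers":255,"linear":[0,0.001,0.005],"turn":0},{"fingers":255,"linear":[0,0,0.005],"turn":0}]';python3 -m creep '[{"fingers":255,"linear":[0,0,0.003],"turn":0},{"fingers":255,"linear":[0,0,0.002],"turn":0}]'; python3 -m creep '[{"fingers":255,"linear":[0,0,0.002],"turn":0},{"fingers":255,"linear":[0,0,0.0],"turn":0}]'; python3 - <<'E'
from workcell import robot
import cv2,numpy as np
b=robot.camera("scene")["image"]
cv2.imwrite("pics/s2.png",b)
cv2.imwrite("pics/p2.png",cv2.convertScaleAbs(cv2.resize(b[140:260,120:370],None,fx=3.2,fy=3.2,interpolation=cv2.INTER_CUBIC),alpha=1.5))
E
```

```text
time: 4.2
ee_pos: [0.6233, -0.2648, 0.0987]
tool_rot: [-3.139, 0.006, -2.89]
ft_force: [-3.4, 8.6, 21.8]
finger_gap: -0.0002
gripper_force: 10.5
time: 4.4
ee_pos: [0.623, -0.2644, 0.0934]
tool_rot: [-3.14, 0.005, -2.89]
ft_force: [-3.3, 9.5, 21.6]
finger_gap: 0.0002
gripper_force: 10.6
time: 4.6
ee_pos: [0.6229, -0.2641, 0.0913]
tool_rot: [-3.14, 0.005, -2.89]
ft_force: [-3.0, 10.6, 20.1]
finger_gap: 0.0001
gripper_force: 10.0
```

View pics/p2.png

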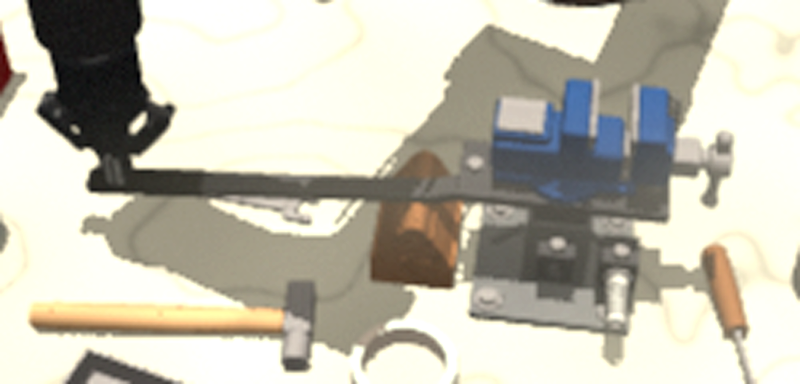

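The vise (zoom 580,150) has risen and the bar is nearly level, with the block still under it. I'll keep pressing down to the stop.

```bash
python3 -m creep '[{"fingers":255,"linear":[0,0.0005,0.002],"turn":0},{"fingers":255,"linear":[0,0,0.002],"turn":0}]'; python3 -m creep '[{"fingers":255,"linear":[0,0.0,0.002],"turn":0},{"fingers":255,"linear":[0,0,0.0],"turn":0}]'
```

```text
time: 4.85
ee_pos: [0.623, -0.2636, 0.0877]
tool_rot: [-3.14, 0.005, -2.89]
ft_force: [-4.0, 6.8, 19.0]
finger_gap: 0.0
gripper_force: 9.2
time: 5.05
ee_pos: [0.6232, -0.2643, 0.0856]
tool_rot: [-3.139, 0.006, -2.89]
ft_force: [-3.4, 7.0, 19.9]
finger_gap: 0.0
gripper_force: 9.6
```

```bash
python3 -m creep '[{"fingers":255,"linear":[0,0,0.002],"turn":0},{"fingers":255,"linear":[0,0,0.0],"turn":0}]'; python3 -m creep '[{"fingers":255,"linear":[0,0.0,0.002],"turn":0},{"fingers":255,"linear":[0,0,0.0],"turn":0}]';  python3 -m creep '[{"fingers":255,"linear":[0,0.0,0.001],"turn":0},{"fingers":255,"linear":[0,0,0.0],"turn":0}]'
```

```text
time: 5.25
ee_pos: [0.6235, -0.2642, 0.0843]
tool_rot: [-3.139, 0.006, -2.89]
ft_force: [-3.7, 8.5, 25.1]
finger_gap: 0.0003
gripper_force: 12.0
time: 5.45
ee_pos: [0.624, -0.264, 0.0833]
tool_rot: [-3.138, 0.007, -2.89]
ft_force: [-5.0, 11.8, 30.4]
finger_gap: 0.0002
gripper_force: 14.6
time: 5.65
ee_pos: [0.6242, -0.2639, 0.0829]
tool_rot: [-3.138, 0.008, -2.889]
ft_force: [-5.5, 12.7, 33.4]
finger_gap: 0.0002
gripper_force: 15.9
```

The force is climbing steeply (20 to 33 N over about 3 mm), so the vise is at its stop. I'll lift off slowly, then look.

```bash
python3 -m creep '[{"fingers":255,"linear":[0,0,-0.003],"turn":0},{"fingers":255,"linear":[0,0,-0.004],"turn":0},{"fingers":255,"linear":[0,0,-0.01],"turn":0},{"fingers":255,"linear":[0,0,-0.03],"turn":0},{"fingers":255,"linear":[-0.03,0,-0.04],"turn":0},{"fingers":255,"linear":[-0.03,0.01,-0.04],"turn":0},{"fingers":100,"linear":[-0.023,0.04,-0.04],"turn":0},{"fingers":100,"linear":[0,0.045,0],"turn":0},{"fingers":100,"linear":[0,0.045,0],"turn":0},{"fingers":100,"linear":[0,0.045,0],"turn":0}]'; python3 - <<'E'
from workcell import robot
import cv2,numpy as np
b=robot.camera("scene")["image"];cv2.imwrite("pics/s3.png",b)
a=robot.camera("top")["image"];cv2.imwrite("pics/t3.png",a)
cv2.imwrite("pics/p3.png",cv2.convertScaleAbs(cv2.resize(b[150:250,220:350],None,fx=6,fy=6,interpolation=cv2.INTER_CUBIC),alpha=1.7))
E
```

```text
time: 6.65
ee_pos: [0.652, -0.0717, 0.2356]
tool_rot: [3.141, 0.0, -2.892]
ft_force: [0.4, 0.5, 0.0]
finger_gap: 0.0519
gripper_force: 0.0
```

View pics/p3.png

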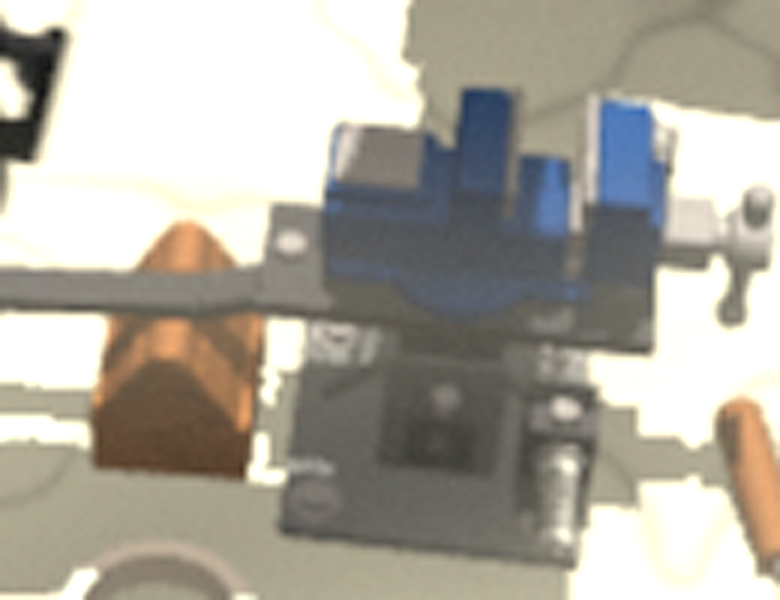

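The vise is clearly raised (jaw top at zoom (465,90)) and stays up. The bar is level on the block, and the pin is still in the lug at zoom (560,500). I'll move over the pin.

```bash
python3 -m creep '[{"fingers":100,"linear":[0,0.042,0],"turn":0},{"fingers":100,"linear":[0,0.042,0],"turn":0},{"fingers":100,"linear":[0,0.042,0],"turn":0},{"fingers":100,"linear":[0,0.042,0],"turn":0},{"fingers":100,"linear":[0,0.042,0],"turn":0},{"fingers":100,"linear":[0,0.04,0],"turn":0},{"fingers":100,"linear":[0,0.03,0.01],"turn":0},{"fingers":100,"linear":[0,0,0.03],"turn":0},{"fingers":100,"linear":[0,0,0.03],"turn":0},{"fingers":100,"linear":[0,0,0.02],"turn":0},{"fingers":100,"linear":[0,0,0],"turn":0},{"fingers":100,"linear":[0,0,0],"turn":0}]'; python3 - <<'E'
from h import *
import cv2
b=robot.camera("scene")["image"];s=robot.observe();print(s["ee_pos"])
d=np.array(s["ee_pos"])-[.502,.132,0];c,n=np.cos(np.radians(14.3)),np.sin(np.radians(14.3));print("stand",d[0]*c+d[1]*n,-d[0]*n+d[1]*c)
P=lambda x,y,z:[.502+x*c-y*n,.132+x*n+y*c,z]
im=cv2.convertScaleAbs(cv2.resize(b[140:260,250:380],None,fx=6,fy=6,interpolation=cv2.INTER_CUBIC),alpha=1.6)
im=im[120:]
for x in(.054,.105):
    u,v=proj("scene",P(x,.058,.056));cv2.circle(im,(int((u-250)*6),int((v-160)*6)),3,(0,0,255),-1)
u,v=proj("scene",P(.05,0,.056));cv2.circle(im,(int((u-250)*6),int((v-160)*6)),3,(0,255,0),-1)
cv2.imwrite("pics/p4.png",im)
E
```

```text
time: 7.95
ee_pos: [0.5839, 0.1979, 0.1458]
tool_rot: [-3.141, -0.0, -2.892]
ft_force: [0.6, 0.5, 0.5]
finger_gap: 0.0517
gripper_force: 0.0
[0.58428936 0.1982022  0.14656629]
stand 0.09609156663987523 0.04382558110530008
```

View pics/p4.png

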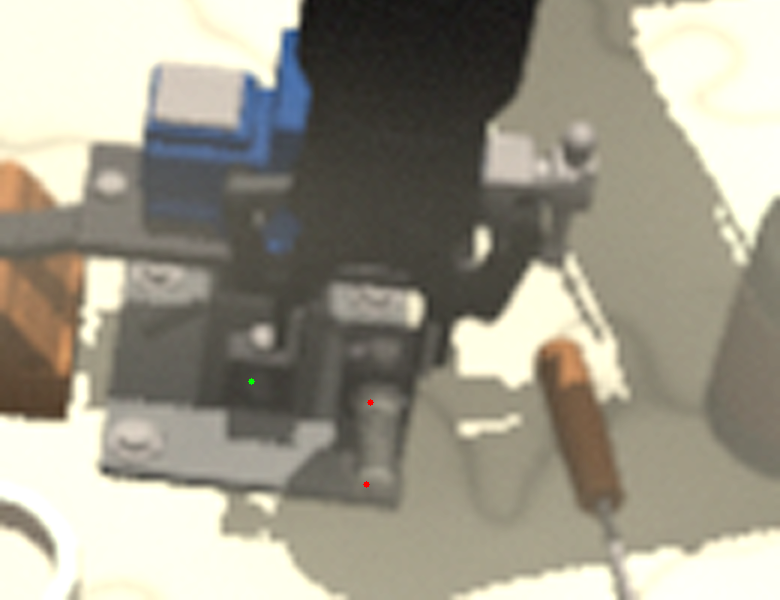

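```bash
python3 - <<'E'
from h import *
c,n=np.cos(np.radians(14.3)),np.sin(np.radians(14.3))
S=lambda p:np.round([(p[0]-.502)*c+(p[1]-.132)*n,-(p[0]-.502)*n+(p[1]-.132)*c,p[2]],4)
p,g=tri(tz(247,131),(250+377/6,160+482/6));print("tip",S(p),g)
print("top end",S(onz("top",*tz(247,131),.056)),"mid",S(onz("top",*tz(256,180),.060)),"base",S(onz("top",*tz(265,220),.060)))
for u,v in((376,482),(380,440),(385,400)): print("scene",S(onz("scene",250+u/6,160+v/6,.056)))
# boss top from s3 (zoom offset 220,150): boss screw, lug screw
for u,v in((443,397),(566,407)): print("screws z.075",S(onz("scene",220+u/6,150+v/6,.075)))
E
```

```text
tip [0.1053 0.0606 0.0587] 0.004682721283809296
top end [0.1057 0.0585 0.056 ] mid [0.0787 0.0595 0.06  ] base [0.0569 0.0598 0.06  ]
scene [0.1029 0.0627 0.056 ]
scene [0.0771 0.0636 0.056 ]
scene [0.0517 0.065  0.056 ]
screws z.075 [0.0369 0.0029 0.075 ]
screws z.075 [0.0342 0.0626 0.075 ]
```

```bash
python3 -m creep '[{"fingers":100,"linear":[0.008,0.0165,0],"turn":0},{"fingers":100,"linear":[0,0,0.03],"turn":0},{"fingers":100,"linear":[0,0,0.03],"turn":0},{"fingers":100,"linear":[0,0,0.025],"turn":0},{"fingers":100,"linear":[0,0,0.01],"turn":0},{"fingers":100,"linear":[0,0,0],"turn":0},{"fingers":100,"linear":[0,0,0],"turn":0}]';python3 -m creep '[{"fingers":150,"linear":[0,0,0],"turn":0},{"fingers":165,"linear":[0,0,0],"turn":0},{"fingers":175,"linear":[0,0,0],"turn":0},{"fingers":185,"linear":[0,0,0],"turn":0}]' 30
```

```text
time: 8.7
ee_pos: [0.5727, 0.2127, 0.0519]
tool_rot: [3.141, 0.002, -2.892]
ft_force: [0.2, 0.7, 0.2]
finger_gap: 0.052
gripper_force: 0.0
time: 9.1
ee_pos: [0.5717, 0.2123, 0.0508]
tool_rot: [3.141, 0.001, -2.892]
ft_force: [0.5, -0.8, 0.3]
finger_gap: 0.0235
gripper_force: 0.0
```

```bash
python3 -m creep '[{"fingers":195,"linear":[0,0,0],"turn":0},{"fingers":200,"linear":[0,0,0],"turn":0}]' 30;python3 -m creep '[{"fingers":255,"linear":[0,0,0],"turn":0},{"fingers":255,"linear":[0,0,0],"turn":0}]' 50
```

```text
time: 9.3
ee_pos: [0.5717, 0.2124, 0.0504]
tool_rot: [3.141, 0.0, -2.892]
ft_force: [-0.4, 1.2, 0.6]
finger_gap: 0.0194
gripper_force: 27.6
time: 9.5
ee_pos: [0.5717, 0.2124, 0.0504]
tool_rot: [3.141, 0.0, -2.892]
ft_force: [-1.3, 1.4, 1.0]
finger_gap: 0.0184
gripper_force: 48.6
```

```bash
python3 -m creep '[{"fingers":255,"linear":[-0.002,0,0],"turn":0},{"fingers":255,"linear":[-0.003,0,0],"turn":0},{"fingers":255,"linear":[-0.005,0,0],"turn":0}]';python3 -m creep '[{"fingers":255,"linear":[-0.006,0,0],"turn":0},{"fingers":255,"linear":[-0.008,0,0],"turn":0},{"fingers":255,"linear":[-0.01,0,0],"turn":0},{"fingers":255,"linear":[-0.01,0,0],"turn":0},{"fingers":255,"linear":[-0.012,0,0],"turn":0},{"fingers":255,"linear":[0,0,0],"turn":0},{"fingers":255,"linear":[0,0,0],"turn":0}]'; python3 - <<'E'
from workcell import robot
import cv2,numpy as np
for n,(x,y) in(("scene",(240,150)),("top",(160,130))):
    b=robot.camera(n)["image"];cv2.imwrite(f"pics/{n}5.png",b)
b=cv2.imread("pics/scene5.png")
cv2.imwrite("pics/p5.png",cv2.convertScaleAbs(cv2.resize(b[175:275,250:380],None,fx=6,fy=6,interpolation=cv2.INTER_CUBIC),alpha=2.2))
E
```

```text
time: 9.8
ee_pos: [0.5773, 0.213, 0.049]
tool_rot: [-3.14, -0.008, -2.893]
ft_force: [-9.6, 0.7, 4.7]
finger_gap: 0.0185
gripper_force: 49.3
time: 10.5
ee_pos: [0.6261, 0.2259, 0.0499]
tool_rot: [-3.142, -0.0, -2.892]
ft_force: [-1.0, 0.5, -1.9]
finger_gap: 0.0187
gripper_force: 48.7
```

View pics/p5.png

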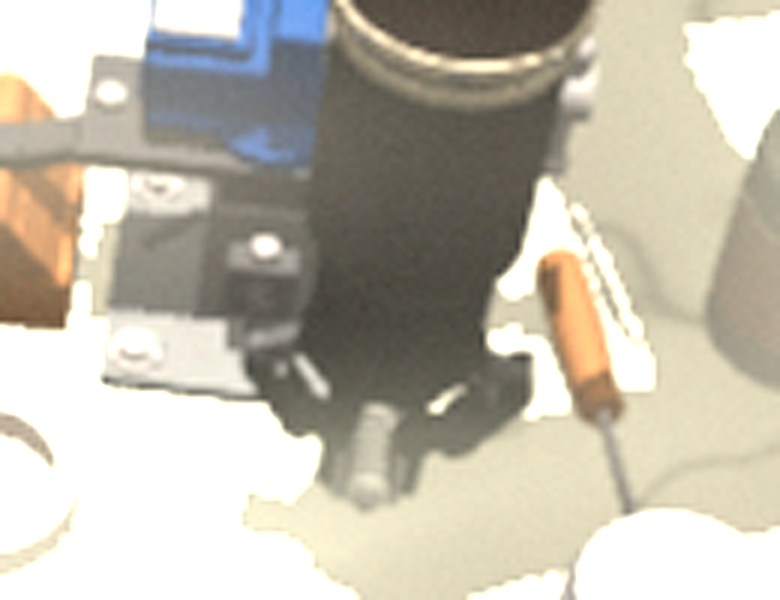

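The handle is held between the fingers, with its end at zoom (368,495), about 56 mm further out, and the pin is clear of the lug. The bystanders haven't moved. Next is the 58 mm shift to the boss.

```bash
python3 -m creep '[{"fingers":255,"linear":[0,-0.015,0],"turn":0},{"fingers":255,"linear":[0,-0.02,0],"turn":0},{"fingers":255,"linear":[0,-0.015,0],"turn":0},{"fingers":255,"linear":[0,-0.008,0],"turn":0},{"fingers":255,"linear":[0,0,0],"turn":0},{"fingers":255,"linear":[0,0,0],"turn":0}]'; python3 - <<'E'
from h import *
import cv2
c,n=np.cos(np.radians(14.3)),np.sin(np.radians(14.3))
S=lambda p:np.round([(p[0]-.502)*c+(p[1]-.132)*n,-(p[0]-.502)*n+(p[1]-.132)*c,p[2]],4)
print("end",S(onz("scene",311.3,257.0,.056)), "tcp S",S(robot.observe()["ee_pos"]))
b=robot.camera("scene")["image"];t=robot.camera("top")["image"]
cv2.imwrite("pics/p6.png",cv2.convertScaleAbs(np.hstack([cv2.resize(b[180:270,240:335],None,fx=4.2,fy=4.2,interpolation=cv2.INTER_CUBIC),cv2.resize(t[130:220,160:255],None,fx=4.2,fy=4.2,interpolation=cv2.INTER_CUBIC)]),alpha=2.2))
E
```

```text
time: 11.2
ee_pos: [0.6404, 0.1694, 0.0503]
tool_rot: [3.142, 0.0, -2.893]
ft_force: [-0.4, 0.1, -0.4]
finger_gap: 0.0181
gripper_force: 48.8
end [0.1615 0.0612 0.056 ] tcp S [0.1433 0.0021 0.0503]
```

View pics/p6.png

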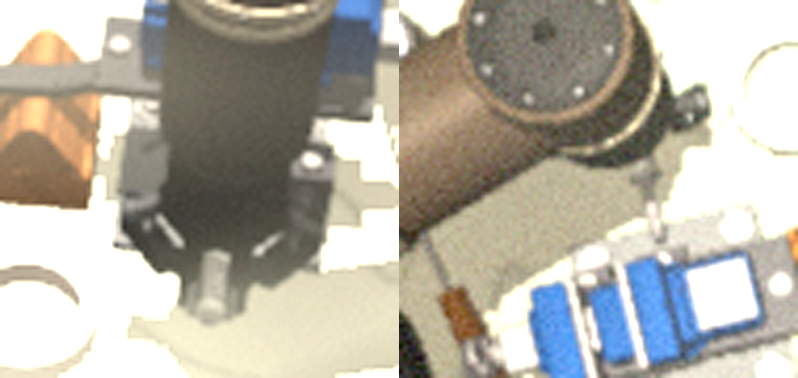

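In the top view the pin's shank points straight at the boss (zoom (650,170) to (657,235)), and it hasn't slipped in the grip. Now to insert it.

```bash
python3 -m creep '[{"fingers":255,"linear":[0.005,0,0],"turn":0},{"fingers":255,"linear":[0.005,0,0],"turn":0},{"fingers":255,"linear":[0.004,0,0],"turn":0},{"fingers":255,"linear":[0.004,0,0],"turn":0}]';python3 -m creep '[{"fingers":255,"linear":[0.004,0,0],"turn":0},{"fingers":255,"linear":[0.004,0,0],"turn":0}]'
```

```text
time: 11.7
ee_pos: [0.6222, 0.1655, 0.0504]
tool_rot: [-3.142, -0.0, -2.891]
ft_force: [-0.1, 0.3, -2.0]
finger_gap: 0.0185
gripper_force: 48.8
time: 11.9
ee_pos: [0.6153, 0.1637, 0.0505]
tool_rot: [3.141, 0.002, -2.891]
ft_force: [5.4, 1.0, -1.7]
finger_gap: 0.0184
gripper_force: 48.7
```

```bash
python3 -m creep '[{"fingers":255,"linear":[0.003,0,0],"turn":0},{"fingers":255,"linear":[0.003,0,0],"turn":0},{"fingers":255,"linear":[0.003,0,0],"turn":0}]';python3 -m creep '[{"fingers":255,"linear":[0.003,0,0],"turn":0},{"fingers":255,"linear":[0.003,0,0],"turn":0}]'
```

```text
time: 12.2
ee_pos: [0.6079, 0.1619, 0.051]
tool_rot: [3.141, 0.004, -2.891]
ft_force: [5.6, 1.9, -2.0]
finger_gap: 0.0185
gripper_force: 48.8
time: 12.4
ee_pos: [0.6022, 0.1605, 0.0511]
tool_rot: [3.141, 0.004, -2.891]
ft_force: [5.4, 1.0, -2.2]
finger_gap: 0.0179
gripper_force: 48.8
```

```bash
python3 -m creep '[{"fingers":255,"linear":[0.003,0,0],"turn":0},{"fingers":255,"linear":[0.003,0,0],"turn":0},{"fingers":255,"linear":[0.003,0,0],"turn":0}]';python3 -m creep '[{"fingers":255,"linear":[0.003,0,0],"turn":0},{"fingers":255,"linear":[0.002,0,0],"turn":0},{"fingers":255,"linear":[0.001,0,0],"turn":0}]';python3 -m creep '[{"fingers":255,"linear":[0.001,0,0],"turn":0},{"fingers":255,"linear":[0,0,0],"turn":0}]'
```

```text
time: 12.7
ee_pos: [0.5932, 0.1582, 0.051]
tool_rot: [3.141, 0.004, -2.891]
ft_force: [4.5, 0.7, -2.6]
finger_gap: 0.0182
gripper_force: 48.8
time: 13.0
ee_pos: [0.5861, 0.1562, 0.0507]
tool_rot: [3.141, 0.001, -2.892]
ft_force: [5.5, 1.2, 1.4]
finger_gap: 0.0186
gripper_force: 49.1
time: 13.2
ee_pos: [0.5861, 0.1562, 0.051]
tool_rot: [3.141, 0.003, -2.891]
ft_force: [5.7, 0.2, 0.3]
finger_gap: 0.0181
gripper_force: 49.1
```

```bash
python3 -m creep '[{"fingers":255,"linear":[0.002,0,0],"turn":0},{"fingers":255,"linear":[0,0,0],"turn":0}]';python3 -m creep '[{"fingers":255,"linear":[0.002,0,0],"turn":0},{"fingers":255,"linear":[0,0,0],"turn":0}]'
```

```text
time: 13.4
ee_pos: [0.5859, 0.1563, 0.0515]
tool_rot: [3.141, 0.006, -2.89]
ft_force: [10.4, 0.5, -1.5]
finger_gap: 0.0182
gripper_force: 48.9
time: 13.6
ee_pos: [0.5857, 0.1565, 0.052]
tool_rot: [3.141, 0.009, -2.89]
ft_force: [15.7, 0.1, -4.0]
finger_gap: 0.0182
gripper_force: 48.9
```

```bash
python3 -m creep '[{"fingers":255,"linear":[-0.004,0,0],"turn":0},{"fingers":190,"linear":[0,0,0],"turn":0},{"fingers":150,"linear":[0,0,0],"turn":0},{"fingers":100,"linear":[0,0,0],"turn":0},{"fingers":100,"linear":[0,0,0],"turn":0},{"fingers":100,"linear":[-0.004,0,-0.01],"turn":0},{"fingers":100,"linear":[-0.004,0,-0.03],"turn":0},{"fingers":100,"linear":[-0.02,0,-0.04],"turn":0},{"fingers":100,"linear":[-0.02,0,-0.04],"turn":0},{"fingers":100,"linear":[0,0,-0.04],"turn":0},{"fingers":100,"linear":[0,-0.04,-0.04],"turn":0},{"fingers":100,"linear":[0,-0.04,0],"turn":0}]';python3 -m creep '[{"fingers":100,"linear":[0,-0.04,0],"turn":0},{"fingers":100,"linear":[0,-0.04,0],"turn":0},{"fingers":100,"linear":[0,-0.04,0],"turn":0},{"fingers":100,"linear":[0,-0.04,0],"turn":0},{"fingers":100,"linear":[0,0,0],"turn":0},{"fingers":100,"linear":[0,0,0],"turn":0}]'; python3 - <<'E'
from workcell import robot
import cv2,numpy as np
b=robot.camera("scene")["image"];cv2.imwrite("pics/s7.png",b)
cv2.imwrite("pics/p7.png",cv2.convertScaleAbs(cv2.resize(b[150:250,220:350],None,fx=6,fy=6,interpolation=cv2.INTER_CUBIC),alpha=1.9))
E
```

```text
time: 14.8
ee_pos: [0.6529, 0.0954, 0.2531]
tool_rot: [3.142, 0.01, -2.888]
ft_force: [1.4, -0.2, 0.1]
finger_gap: 0.0519
gripper_force: 0.0
time: 15.4
ee_pos: [0.6896, -0.0617, 0.246]
tool_rot: [3.142, -0.0, -2.894]
ft_force: [0.0, 0.5, -0.0]
finger_gap: 0.0519
gripper_force: 0.0
```

View pics/p7.png

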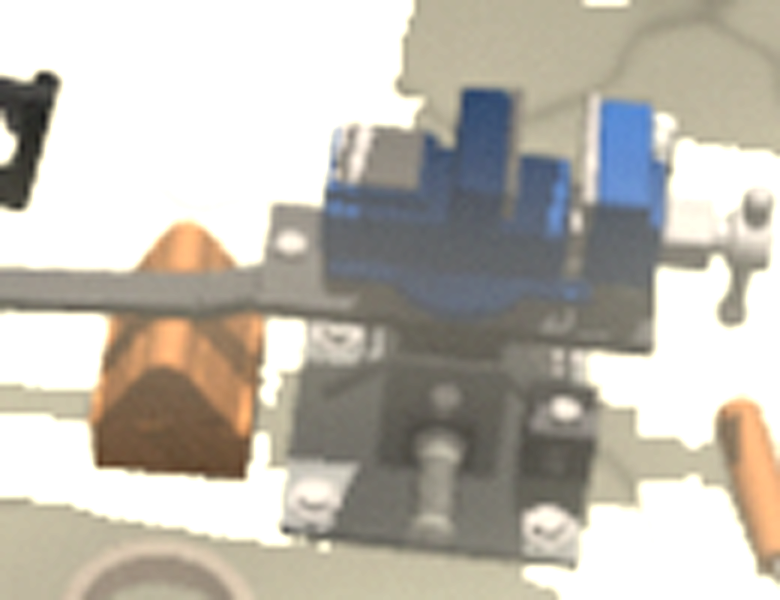

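The pin sits in the boss at zoom (437,480) with its shoulder against the face. The parking lug is empty, the vise is still raised, and the robot is clear, so I'll hand it in.

```bash
python3 -c "
from workcell import robot
print(robot.finish_job())"
```

```text
the job is handed in; nothing more can be done
None
```

I levered the vise up to its stop, pushed the quick-release pin home through the socket boss, saw no bystander moved in the views I checked, and handed the job in at about 15.5 s with the arm clear.

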